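# Shingling hand-line winders in a winder tray

## Robot

A 6-joint arm with a two-finger parallel gripper is mounted at the origin on the work surface. World frame = base frame: x ahead of the robot, y to its left, z up, the work surface at z = 0. Lengths are in m, angles in rad, forces in N, time in s.
With the tool pointing down it reaches from about 0.35 to 1 m from the base axis. Payload 7.1 kg.
Tool frame: the origin (TCP) lies between the finger pads; the fingertips stand 22 mm ahead of it and the grasp point (between the pads) lies 3 mm ahead of it; z points along the fingers, y is the line along which they close (so a half turn about z gives the same grasp; the last joint's range is limited). The gripper opens to 85 mm and grips with 20 to 120 N. Pads are 22 mm wide; open, the fingers measure 114 mm over their backs; the gripper's body (76 mm by 85 mm) begins 54 mm behind the grasp point. The pads swing forward as they close: fully open they stand 13 mm farther back than shut.
Start: joints at [-1.218, 0.423, 1.63, -0, 1.089, -0.019], TCP at [0.227, -0.582, 0.253] pointing down, gripper open.
Joint ranges: [-3, 3], [-0.9, 2.11], [0.09, 2.58], [-1.31, 4.45], [0.11, 2.69], [-2.54, 2.54]. Speed limits (rad/s): [2.39, 2.39, 3.01, 3.14, 3.14, 3.14].

## Interface

Orientations are given as a rotation vector (axis times angle).
In Python, from rig import manip gives the robot as it stands. The module is installed in compiled form; this text tells all that it offers. Calls block until the motion is done:
- manip.move_to(position, orientation): joint-space move of the TCP to a pose.
- manip.servo_line(position, orientation=None, rate=0.15): straight line of the TCP; orientation=None keeps the orientation; rate is the mean speed in m/s.
- manip.set_joints(angles): joint-space move.
- manip.command_gripper(opening, f_grip=None): finger opening in m; f_grip is the grip in N (None keeps the last); returns when the fingers have stopped.
- manip.hold(seconds).
- manip.solve_ik(position, orientation): joint angles nearest the present ones, or None.
- manip.camera(name): name is "scene" or "top"; returns a dict with "image" (420x560x3 uint8, red, green, blue), "fx", "fy", "cx", "cy" (pixels), "cam_to_world" (4x4, takes a point from camera to world coordinates). Camera axes: x right, y down, z forward; pixel columns grow to the right and rows downward; lengths in m; the calibration is good to about 2 mm. A picture is of the moment at which its call begins. There is no depth.
A pose or a line that the arm cannot do raises manip.IKError and nothing moves.
- manip.sign_off(): hands the job in; it is judged then, once.
Readings, each from a call of its own:
- manip.get_time(): time.
- manip.get_joint_positions(): joint angles.
- manip.get_joint_vel(): joint speeds.
- manip.get_tau(): joint torques, N m.
- manip.get_position(): TCP position.
- manip.get_ee_rot(): TCP orientation.
- manip.get_contact_force(): force on the tool from outside, world axes, zero at the start.
- manip.get_torque(): the same for the moment, N m.
- manip.get_width(): finger opening in m.
- manip.get_grip_force(): force on a finger pad.
Only numpy, scipy, OpenCV 4.12 (cv2) and the standard library are available. Lean on these libraries where they do the work, as an engineer would, in place of code of your own. Each camera call takes 0.05 s, during which the arm holds its last target. There are 200 camera calls.

## Task

Take the wooden priest club out of the aluminium winder tray and lay it down on the deck box lid, clear of the tray. Then lay all the plywood line winders in the tray like roof tiles, in any order: the first one flat, pushed home into the corner of the tall long wall (the fence) and the end wall opposite the black sliding stop; each next one lapped over the plain end of the one before by about a third of its length, so that its notched end lies on top and shows; and every one pushed square against the fence. Finish by sliding the stop up to the last winder, and leave everything else on the lid where it is.

Things in the scene. Friction and masses are not known exactly. Their poses are not given: they have to be found in the camera images.
- tray: aluminium tray fixed on the lid, inside 400 (x) x 114 (y), floor 4 above the lid, walls 6 thick. Origin: on the lid at the inner corner of end wall (face x = 0) and fence (face y = 0), both 22 high; x runs to the stop's end, y to the low front lip (face y = 114, 12 high like the wall at x = 400). The lid past the stop's end is free from x = 420 to 560, y = -60 to 170
- stop (a joint): travel of the black sliding stop along the tray: 0 fully open (its face at tray x = 380), growing towards the end wall (face at 380 minus the travel), up to 300. It stays where it is left; sliding it takes about 1.5 N plus drag of 4 N per m/s
- stop_face (a point): centre of the foot of the stop's working face, 5 above the lid; the stop is a bar across the tray, 20 thick along x and 110 wide, top 27 above the lid
- stop_grip (a point): the middle of the stop's upright grip tab, 49 above the lid: tab 10 thick along tray x, 44 wide along tray y, from 25 to 61 above the lid
- winder1: loose H-shaped plywood line winder, 84 long (x) x 76 wide x 9 thick, both faces alike, about 30 g. Grip it across its waist, 28 wide from x = -22 to +26 (24 of finger room inside each side; best at x = +3). Origin: centre of its underside. -x end: bar 20 long with a notch 14 wide, 13 deep in mid-end; +x: plain bar 16 long. 3 to 5 of the five are there, the rest absent (None)
- winder2: loose H-shaped plywood line winder, 84 long (x) x 76 wide x 9 thick, both faces alike, about 30 g. Grip it across its waist, 28 wide from x = -22 to +26 (24 of finger room inside each side; best at x = +3). Origin: centre of its underside. -x end: bar 20 long with a notch 14 wide, 13 deep in mid-end; +x: plain bar 16 long. 3 to 5 of the five are there, the rest absent (None)
- winder3: loose H-shaped plywood line winder, 84 long (x) x 76 wide x 9 thick, both faces alike, about 30 g. Grip it across its waist, 28 wide from x = -22 to +26 (24 of finger room inside each side; best at x = +3). Origin: centre of its underside. -x end: bar 20 long with a notch 14 wide, 13 deep in mid-end; +x: plain bar 16 long. 3 to 5 of the five are there, the rest absent (None)
- winder4: loose H-shaped plywood line winder, 84 long (x) x 76 wide x 9 thick, both faces alike, about 30 g. Grip it across its waist, 28 wide from x = -22 to +26 (24 of finger room inside each side; best at x = +3). Origin: centre of its underside. -x end: bar 20 long with a notch 14 wide, 13 deep in mid-end; +x: plain bar 16 long. 3 to 5 of the five are there, the rest absent (None)
- winder5: loose H-shaped plywood line winder, 84 long (x) x 76 wide x 9 thick, both faces alike, about 30 g. Grip it across its waist, 28 wide from x = -22 to +26 (24 of finger room inside each side; best at x = +3). Origin: centre of its underside. -x end: bar 20 long with a notch 14 wide, 13 deep in mid-end; +x: plain bar 16 long. 3 to 5 of the five are there, the rest absent (None)
- priest: priest: wooden club 220 long lying along its x, 28 x 28 head of 90 at +x, 24 x 24 handle, flat sides so that it does not roll, about 180 g; origin under its middle, head and handle axis 14 up. Starts lying in the tray, roughly along it
- bucket: stainless lure bucket, 156 across the rim, 145 high, handle swung down; bystander, leave it. Origin: centre of its foot
- tube: blue plastic tackle tube 274 long (x), 44 across, lying; bystander. Origin: under its middle
- torch: black torch 155 long (x), 42 across, with a toggle switch on top, lying; bystander. Origin: under its middle
- shottin: round tin 60 across, 26 high; bystander. Origin: centre of its underside
- spool: grey plastic line spool 60 across, 34 high, lying flat; bystander. Origin: centre of its underside
- pliers: pliers 165 long (x), 14 high, with black grips; bystander. Origin: under their middle
- sinkerbox: clear open box of lead sinkers 120 x 80 x 35; bystander. Origin: centre of its underside
Things that resemble listed ones, but are neither listed nor needed, are in the scene too. Leave any pink look-alike of the winder3 alone. Leave any green look-alike of the winder4 alone.

How it is judged:
By the outcome, as a careful person would: the job done as asked, in the order asked, and still so for the second after the job is handed in, with the robot touching nothing.
Of winder1, winder2, winder3, winder4, winder5 only 3 to 5 are there at a start; the rules pass over those that are not, and their reading is None.
At some moment in a run one of winder1, winder2, winder3, winder4, winder5 may be knocked a few centimetres aside while the robot is not near it.
Once in a run the grip may slacken for a moment while it holds something.
It also fails if it takes over 210 s, if anything falls off the work surface, if the arm or the gripper's body presses on something with over 40 N, if the wrist force passes 120 N, or if a joint passes its speed limit or range.

## Working session

There is one attempt and no reset: what is moved stays moved. The work goes in short steps, each a Python script; the robot and the scene stay as the last script left them, time stands still between calls to the robot, and variables do not carry over. Pictures are saved under pics/ and viewed, at most 14 in all, crops included, and the job is handed in when it is done.

```bash
mkdir -p pics; python3 - <<'E'
from rig import manip as m
import cv2,numpy as np,json
for n in("scene","top"):
    c=m.camera(n);cv2.imwrite(f"pics/{n}0.png",cv2.cvtColor(c["image"],cv2.COLOR_RGB2BGR))
    big=cv2.resize(c["image"],(800,600),interpolation=cv2.INTER_CUBIC);cv2.imwrite(f"pics/{n}0b.png",cv2.cvtColor(big,cv2.COLOR_RGB2BGR))
    print(n,c["fx"],c["fy"],c["cx"],c["cy"],np.round(c["cam_to_world"],4).tolist())
print(m.get_time(),m.get_ee_rot(),m.get_width())
E
```

```text
scene 471.0148371120201 471.0148371120201 280.1543948966595 204.3958187174765 [[0.3829, 0.7163, -0.5834, 1.4281], [0.9237, -0.2913, 0.2486, -0.3146], [0.0081, -0.6341, -0.7732, 1.2952], [0.0, 0.0, 0.0, 1.0]]
top 503.77058281264993 503.77058281264993 285.9265351851562 209.82842228745596 [[-0.0238, -0.9971, 0.0728, 0.3867], [-0.9997, 0.0238, -0.0004, 0.0519], [-0.0013, -0.0728, -0.9973, 1.8781], [0.0, 0.0, 0.0, 1.0]]
0.1 [-3.08606384e+00 -5.80412798e-01  3.68911932e-04] 0.08554100381519092
```

View pics/top0b.png

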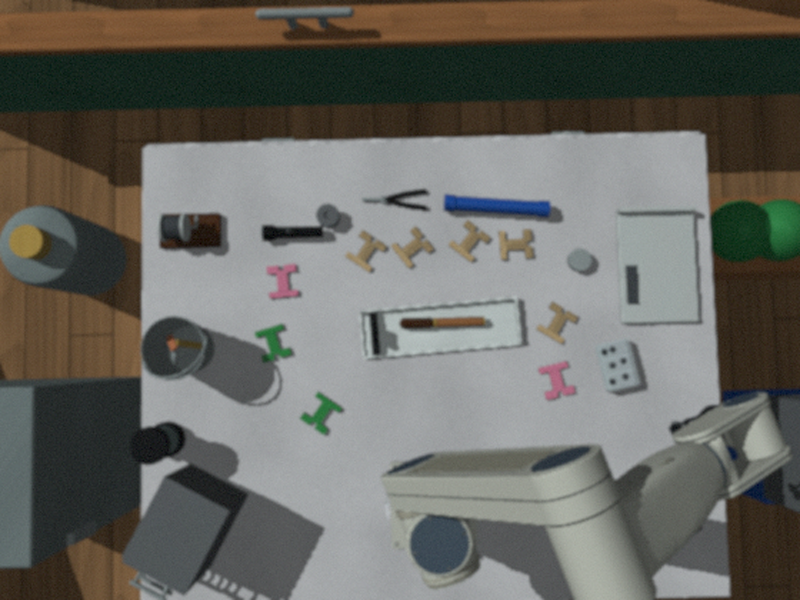

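View pics/scene0b.png

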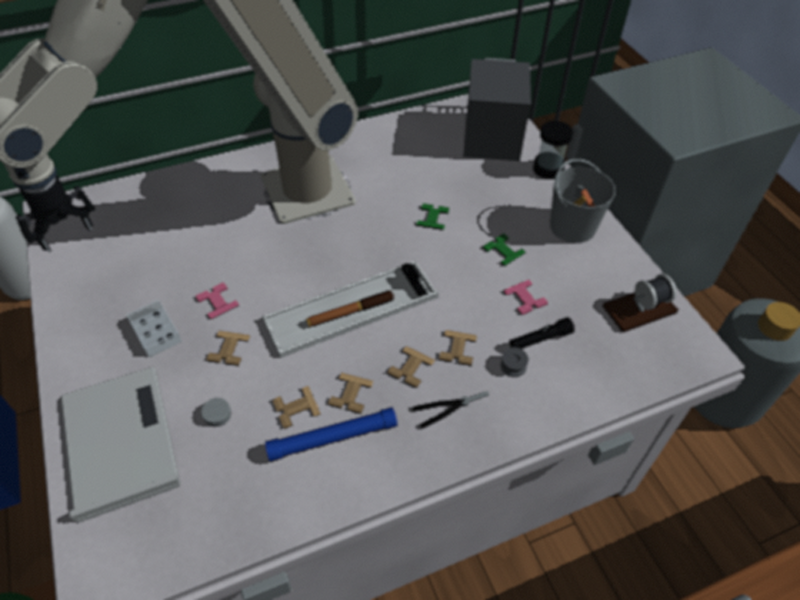

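Top view: tray at (362–524, 298–358), with the stop at its left end and the priest at (445,323). There are five tan H shapes at (367,251), (412,247), (470,242), (517,245) and (558,322). The look-alikes are pink (283,282), (557,380) and green (275,343), (322,413). I'm taking the tan ones and checking them in a crop.

```bash
python3 - <<'E'
import cv2
a=cv2.imread("pics/top0.png")[145:265,240:415];b=cv2.imread("pics/scene0.png")[175:305,135:345]
cv2.imwrite("pics/c1.png",cv2.resize(a,None,fx=4.5,fy=4.5,interpolation=cv2.INTER_CUBIC))
cv2.imwrite("pics/c2.png",cv2.resize(b,None,fx=3.8,fy=3.8,interpolation=cv2.INTER_CUBIC))
E
```

```text
(no output)
```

View pics/c1.png

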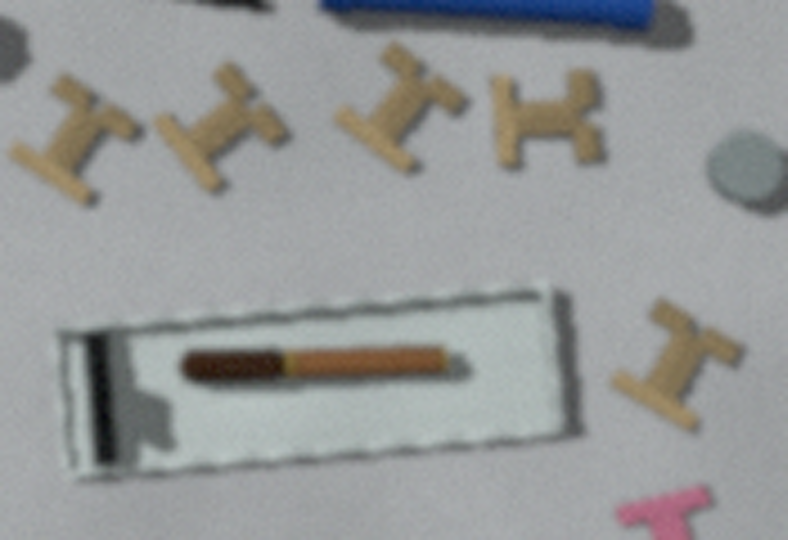

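View pics/c2.png

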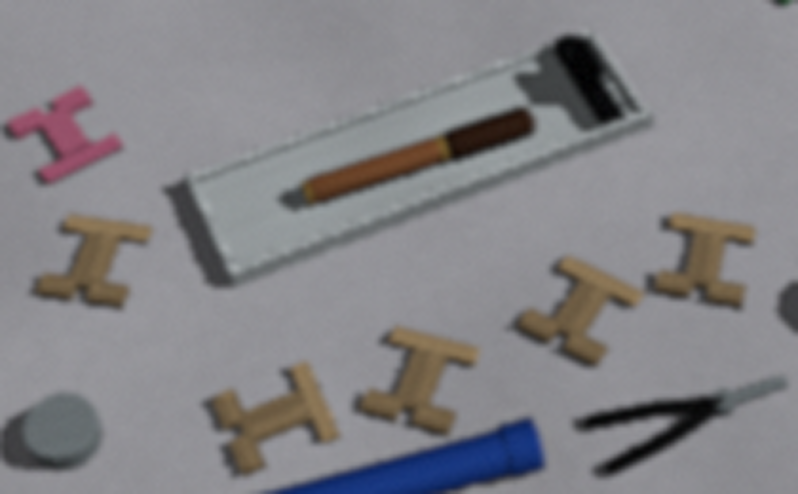

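All five tan pieces have notched bars, so they are winders. Next I'm fitting the tray and the winder poses in both cameras.

```bash
cat > h.py <<'E'
import numpy as np, cv2, json, os
from scipy.optimize import minimize, least_squares
from scipy.spatial.transform import Rotation as R
def proj(c,P):
    T=np.linalg.inv(c["cam_to_world"]); q=np.asarray(P)@T[:3,:3].T+T[:3,3]
    return np.c_[c["fx"]*q[:,0]/q[:,2]+c["cx"], c["fy"]*q[:,1]/q[:,2]+c["cy"]]
def back(c,uv,z):
    d=np.array([(uv[0]-c["cx"])/c["fx"],(uv[1]-c["cy"])/c["fy"],1]);M=np.asarray(c["cam_to_world"])
    r=M[:3,:3]@d; return M[:3,3]+r*(z-M[2,3])/r[2]
def xf(p,P):   # planar pose (x,y,yaw) applied to local points
    P=np.asarray(P,float);c,s=np.cos(p[2]),np.sin(p[2])
    return np.c_[p[0]+c*P[:,0]-s*P[:,1],p[1]+s*P[:,0]+c*P[:,1],P[:,2]]
H=np.array([[-42,-38],[-22,-38],[-22,-14],[26,-14],[26,-38],[42,-38],[42,38],[26,38],[26,14],[-22,14],[-22,38],[-42,38],[-42,7],[-29,7],[-29,-7],[-42,-7]])/1e3
SS=4
def render(c,p,box,z0):
    x0,y0,x1,y1=box; m=np.zeros(((y1-y0)*SS,(x1-x0)*SS),np.uint8)
    for z in np.linspace(0,.009,4):
        uv=(proj(c,xf(p,np.c_[H,np.full(len(H),z0+z)]))+.5-[x0,y0])*SS-.5
        cv2.fillPoly(m,[np.round(uv*16).astype(np.int32)],255,shift=4)
    return cv2.GaussianBlur(cv2.resize(m,(x1-x0,y1-y0),interpolation=cv2.INTER_AREA).astype(np.float32)/255,(0,0),.7)
def alpha(c):
    i=c["image"].astype(np.float32);return np.clip((i[...,0]-i[...,2]-5)/45,0,1)
def tanmask(c):
    h=cv2.cvtColor(c["image"],cv2.COLOR_RGB2HSV);return ((h[...,0]>12)&(h[...,0]<24)&(h[...,1]>60)&(h[...,2]>70)).astype(np.uint8)
def fit(cams,xy,z0=0,yaws=None):
    al=[alpha(c) for c in cams];boxes=[]
    for c in cams:
        u,v=proj(c,[[xy[0],xy[1],z0+.005]])[0].astype(int);boxes.append((u-26,v-26,u+27,v+27))
    obs=[a[b[1]:b[3],b[0]:b[2]] for a,b in zip(al,boxes)]
    f=lambda p:sum(((render(c,p,b,z0)-o)**2).sum() for c,b,o in zip(cams,boxes,obs))
    st=sorted([(f((xy[0],xy[1],y)),y) for y in (np.arange(0,2*np.pi,.15) if yaws is None else yaws)])[:3]
    rs=[minimize(f,[xy[0],xy[1],y],method="Nelder-Mead",options=dict(initial_simplex=[[xy[0],xy[1],y],[xy[0]+.006,xy[1],y],[xy[0],xy[1]+.006,y],[xy[0],xy[1],y+.12]],xatol=1e-4,fatol=1e-3)) for _,y in st]
    r=min(rs,key=lambda r:r.fun);return r.x,r.fun,f
def blobs(c):
    n,l,s,ce=cv2.connectedComponentsWithStats(tanmask(c));return [(ce[i],s[i,4]) for i in range(1,n) if s[i,4]>150]
E
cat > m1.py <<'E'
from h import *; from rig import manip as m
t,s=m.camera("top"),m.camera("scene")
for b,a in blobs(t):
    w=back(t,b,.007); r,f,ff=fit([t,s],w[:2]); a1=fit([t],w[:2])[0]
    print(np.round(b),a,np.round(r,4),round(f,1),"top only",np.round(a1,4))
k1=lambda u,v:((u+.5)/4.5-.5+240,(v+.5)/4.5-.5+145); k2=lambda u,v:((u+.5)/3.8-.5+135,(v+.5)/3.8-.5+175)
A=[((-6,-6,22),k1(553,290)),((406,120,12),k1(77,480)),((406,-6,22),k1(58,332))]
B=[((-6,-6,22),k2(238,268)),((-6,120,22),k2(190,180)),((406,-6,22),k2(652,118))]
g=lambda p:np.concatenate([(proj(c,xf(p,np.array([a[0] for a in L])/1e3))-[a[1] for a in L]).ravel() for c,L in((t,A),(s,B))])
r=least_squares(g,[.56,-.25,1.57]);print("tray",np.round(r.x,4),np.round(r.fun,1))
for nm,c,(x0,y0,x1,y1),k in(("top",t,(240,200,375,262),5.8),("scene",s,(175,175,315,260),5.5)):
    im=cv2.resize(c["image"][y0:y1,x0:x1],None,fx=k,fy=k,interpolation=cv2.INTER_CUBIC)[...,::-1].copy()
    for z,xs,ys in((22,(0,400),(0,0)),(22,(0,0),(0,114)),(12,(0,400),(114,114)),(12,(400,400),(0,114)),(0,(-6,406),(-6,-6)),(0,(-6,406),(120,120)),(22,(-6,-6),(-6,120)),(22,(-6,406),(-6,-6))):
        uv=proj(c,xf(r.x,np.c_[xs,ys,(z,z)]/np.array(1e3)));uv=((uv-[x0,y0]+.5)*k-.5).round().astype(int)
        cv2.line(im,tuple(map(int,uv[0])),tuple(map(int,uv[1])),(0,0,255),1)
    cv2.imwrite(f"pics/t_{nm}.png",im)
E
python3 m1.py; python3 -c "
import cv2,numpy as np
a=cv2.imread('pics/t_top.png');b=cv2.imread('pics/t_scene.png');print(a.shape,b.shape)
s=cv2.resize(b,(355,215)) 
cv2.imwrite('pics/t_top.png',a)"
```

```text
Traceback (most recent call last):
  File "m1.py", line 4, in <module>
    w=back(t,b,.007); r,f,ff=fit([t,s],w[:2]); a1=fit([t],w[:2])[0]
                             ~~~^^^^^^^^^^^^^
  File "h.py", line 31, in fit
    st=sorted([(f((xy[0],xy[1],y)),y) for y in (np.arange(0,2*np.pi,.15) if yaws is None else yaws)])[:3]
                ~^^^^^^^^^^^^^^^^^
  File "h.py", line 30, in <lambda>
    f=lambda p:sum(((render(c,p,b,z0)-o)**2).sum() for c,b,o in zip(cams,boxes,obs))
               ~~~^^^^^^^^^^^^^^^^^^^^^^^^^^^^^^^^^^^^^^^^^^^^^^^^^^^^^^^^^^^^^^^^^^
  File "h.py", line 30, in <genexpr>
    f=lambda p:sum(((render(c,p,b,z0)-o)**2).sum() for c,b,o in zip(cams,boxes,obs))
                     ~~~~~~~~~~~~~~~~^~
ValueError: operands could not be broadcast together with shapes (53,53) (0,53) 
[ WARN:0@0.016] global loadsave.cpp:275 findDecoder imread_('pics/t_top.png'): can't open/read file: check file path/integrity
[ WARN:0@0.016] global loadsave.cpp:275 findDecoder imread_('pics/t_scene.png'): can't open/read file: check file path/integrity
Traceback (most recent call last):
AttributeError: 'NoneType' object has no attribute 'shape'
```

Background floor blobs need excluding, so I'm restricting the search to the lid region and blob size.

```bash
sed -i 's/if s\[i,4\]>150\]/if 120<s[i,4]<700 and 120<ce[i][0]<480 and 120<ce[i][1]<330]/' h.py
python3 m1.py
```

```text
[328. 169.] 214 [ 0.6757 -0.1105  2.4532] 148.5 top only [ 0.6756 -0.1112  2.4548]
[288. 173.] 217 [0.6628 0.0398 2.2111] 96.0 top only [0.6627 0.0392 2.2184]
[361. 171.] 237 [ 0.6644 -0.2333  1.6119] 81.4 top only [ 0.6642 -0.2323  1.6069]
[256. 176.] 213 [0.656  0.1619 2.5444] 135.6 top only [0.6554 0.1611 2.5447]
[390. 226.] 225 [ 0.4552 -0.3333  2.5814] 90.7 top only [ 0.4558 -0.3331  2.5758]
[320. 225.] 182 [ 0.4606 -0.0639  4.1672] 396.8 top only [ 0.4628 -0.072   5.2703]
tray [ 0.5217 -0.2245  1.6445] [-0.5 -2.6 -2.4  0.1 -1.5 -1.1 -2.3  1.7 -2.6 -2.7 -0.1 -2.2]
```

View pics/t_top.png

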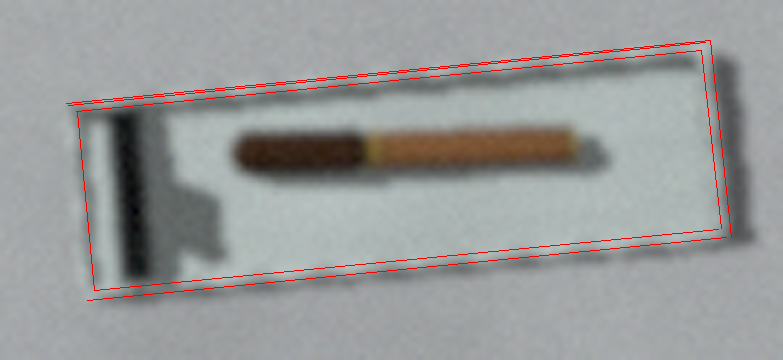

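View pics/t_scene.png

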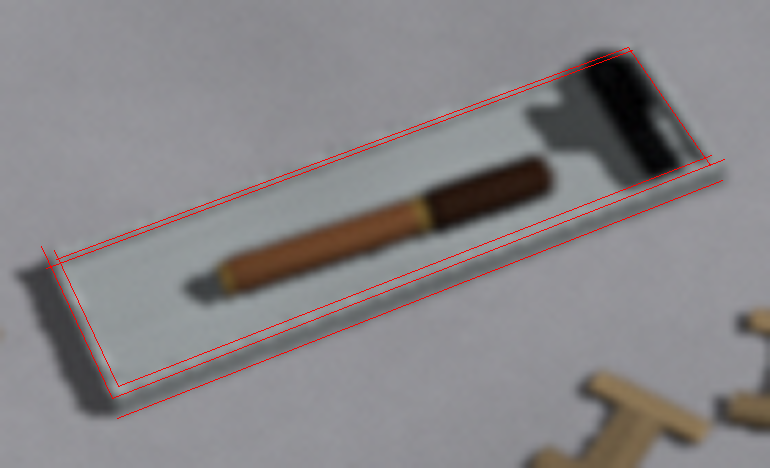

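The overlay is within about 1 px (3 mm). I'll refit with better corner readings, then touch-probe the lid and later the fence for precise yaw. Starting with the priest.

```bash
cat > m2.py <<'E'
from h import *; from rig import manip as m
t,s=m.camera("top"),m.camera("scene")
k1=lambda u,v:((u+.5)/5.8-.5+240,(v+.5)/5.8-.5+200); k2=lambda u,v:((u+.5)/5.5-.5+175,(v+.5)/5.5-.5+175)
A=[((-6,-6,22),k1(710,46)),((406,-6,22),k1(70,108)),((406,120,12),k1(93,302)),((-6,120,22),k1(730,238))]
B=[((-6,-6,22),k2(113,392)),((406,-6,22),k2(722,166)),((-6,120,22),k2(47,262)),((-6,-6,0),k2(112,410))]
g=lambda p:np.concatenate([(proj(c,xf(p,np.array([a[0] for a in L])/1e3))-[a[1] for a in L]).ravel() for c,L in((t,A),(s,B))])
r=least_squares(g,[.56,-.25,1.57],loss="soft_l1");print("tray",np.round(r.x,4),np.round(g(r.x),1))
T=r.x;json.dump(list(T),open("tray.json","w"))
a=back(t,k1(237,152),.018);b=back(t,k1(577,143),.018);print("priest ends",a,b,np.linalg.norm(a-b),np.degrees(np.arctan2(*(a-b)[1::-1])))
loc=lambda w:np.array([[np.cos(T[2]),np.sin(T[2])],[-np.sin(T[2]),np.cos(T[2])]])@(np.array(w)[:2]-T[:2])
print("local",loc(a),loc(b))
E
python3 m2.py
cat >> h.py <<'E'
# --- robot helpers
def down(yaw,tilt=0):
    """tool z down, tool y along world angle yaw; tilt rotates about that y axis"""
    y=np.array([np.cos(yaw),np.sin(yaw),0]);z=np.array([0,0,-1.]);x=np.cross(y,z)
    M=np.c_[x,y,z]; return (R.from_rotvec(tilt*y)*R.from_matrix(M)).as_rotvec()
def best(m,pos,yaw,tilt=0):
    """orientation (of the two half-turn-equal ones) with the smaller last joint"""
    o=[]
    for k in(0,np.pi):
        rv=down(yaw+k,tilt if k==0 else -tilt);q=m.solve_ik(pos,rv)
        if q is not None:o.append((abs(q[5]),rv))
    return min(o,key=lambda a:a[0])[1]
def touch(m,d,maxd,thr=2.5,step=.001,rate=.03):
    """creep along unit d until the force against it grows by thr; returns the TCP, or None"""
    d=np.array(d,float);m.hold(.15);f0=np.dot(m.get_contact_force(),d);p0=np.array(m.get_position())
    for i in range(1,int(maxd/step)+1):
        m.servo_line(p0+d*i*step,rate=rate)
        if f0-np.dot(m.get_contact_force(),d)>thr:return np.array(m.get_position())
    return None
def W(T,x,y,z=0):return xf(T,[[x/1e3,y/1e3,z/1e3]])[0]
E
python3 - <<'E'
from h import *; from rig import manip as m
T=json.load(open("tray.json"));p=W(T,490,55,150);o=best(m,p,T[2])
print(m.get_time());m.command_gripper(.03);m.move_to(p,o);print(m.get_time(),m.get_width(),m.get_joint_positions(),m.get_contact_force())
m.servo_line([p[0],p[1],.035],rate=.15);r=touch(m,[0,0,-1],.025);print(m.get_time(),r,m.get_contact_force())
m.servo_line([p[0],p[1],.15],rate=.2)
E
```

```text
tray [ 0.5195 -0.2251  1.6422] [ 0.1 -0.5 -0.5 -0.6 -1.3  0.   0.3  0.4 -0.6  0.6 -0.  -1.5 -1.4 -3.3
  0.5  1.1]
priest ends [0.4638741  0.07280258 0.018     ] [ 0.46444568 -0.14381154  0.018     ] 0.2166148735113063 90.15118483808504
local [0.30108842 0.034237  ] [0.08498515 0.0491158 ]
0.4
4.0333 0.02986234750290125 [ 5.18894663e-01  4.00882449e-01  1.96971566e+00 -9.81884456e-05
  7.70738550e-01 -1.12204102e+00] [-0.60465002 -0.7147146   0.20512128]
8.85 [0.43039618 0.26017473 0.02155728] [-0.73431275 -0.19552838  8.84145726]
```

```bash
python3 - <<'E'
from h import *; from rig import manip as m
T=json.load(open("tray.json"));ya=1.573
c=np.array([.4642,-.0355])+.008*np.array([np.cos(ya),np.sin(ya)])
o=best(m,[*c,.03],ya+np.pi/2)
m.command_gripper(.045,f_grip=50);m.move_to([*c,.12],o);m.servo_line([*c,.029],rate=.12)
print(m.get_contact_force());m.command_gripper(.0);print("w",m.get_width(),m.get_grip_force(),m.get_time())
m.servo_line([*c,.16],rate=.2);print("w",m.get_width(),m.get_contact_force())
# lay along tray y, head towards +/-: choose by joint range
e=W(T,490,55);q=[(abs(v[5]),k) for k in(-1,1) for v in [m.solve_ik([*e[:2],.16],(R.from_rotvec([0,0,T[2]+k*np.pi/2-ya])*R.from_rotvec(o)).as_rotvec())] if v is not None]
k=min(q)[1];ang=T[2]+k*np.pi/2;on=(R.from_rotvec([0,0,ang-ya])*R.from_rotvec(o)).as_rotvec()
g=e[:2]+.008*np.array([np.cos(ang),np.sin(ang)])
m.move_to([*g,.16],on);print("w",m.get_width(),q,m.get_time())
m.servo_line([*g,.045],rate=.15);m.servo_line([*g,.0255],rate=.04);print("w",m.get_width(),m.get_contact_force())
m.command_gripper(.05);m.servo_line([*g,.16],rate=.25);print(m.get_time())
cc=m.camera("top");cv2.imwrite("pics/p1.png",cv2.resize(cc["image"][130:290,170:410],None,fx=3.3,fy=3.3,interpolation=cv2.INTER_CUBIC)[...,::-1])
E
```

```text
[ 0.14865506 -0.77246555 -0.34518747]
w 0.02275819712636977 49.07312214374542 12.2833
w 0.023217135616567342 [-0.31613377  0.17002975 -1.40651595]
w 0.02368707001890039 [(np.float64(2.0194419774798513), -1), (np.float64(1.122150676109941), 1)] 14.2083
w 0.022703286333805927 [-2.02892344 -1.12838434  9.56286221]
16.8333
```

View pics/p1.png

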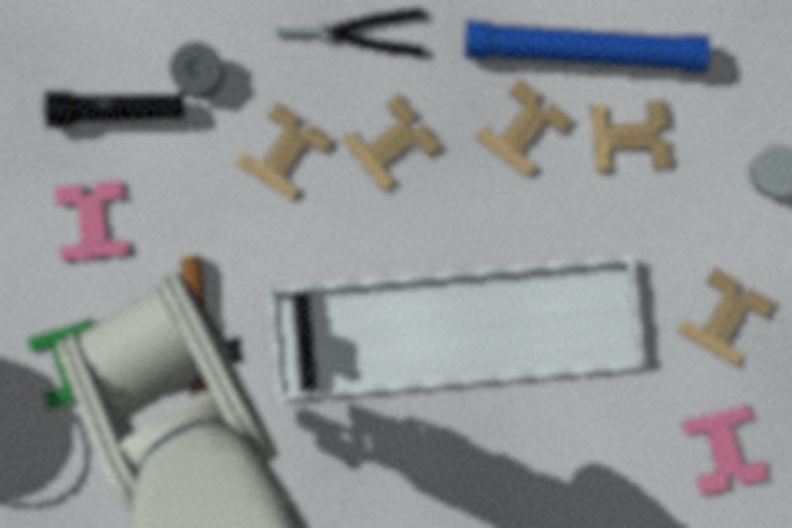

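Priest lies on the lid beside the tray at (195,260–390). Now I'm probing the fence at two points for its exact yaw.

```bash
python3 - <<'E'
from h import *; from rig import manip as m
T=json.load(open("tray.json"));o=best(m,W(T,330,24,60),T[2]);d=-np.array([-np.sin(T[2]),np.cos(T[2]),0])
m.command_gripper(0);r=[]
for x in(330,60):
    m.move_to(W(T,x,22,90),o);m.servo_line(W(T,x,22,34),rate=.15)
    p=touch(m,d,.03,thr=2,step=.0007,rate=.03);r.append(p);print(p,m.get_contact_force(),m.get_time())
    m.servo_line(W(T,x,24,34));m.servo_line(W(T,x,24,90),rate=.25)
v=r[0]-r[1];print("yaw",np.arctan2(v[1],v[0]),T[2])
loc=lambda w:np.array([[np.cos(T[2]),np.sin(T[2])],[-np.sin(T[2]),np.cos(T[2])]])@(np.array(w)[:2]-T[:2])
print([loc(p) for p in r])
E
```

```text
[0.48761915 0.10390263 0.03496325] [-2.25709715 -0.5126569   0.32332053] 23.5917
[ 0.50523716 -0.16584334  0.03486242] [-3.8663872  -2.26385623  2.62648824] 30.2
yaw 1.6360170329597317 1.6421769419517651
[array([0.33041578, 0.00833436]), array([0.0601002, 0.0099995])]
```

```bash
cat > place.py <<'E'
import sys
from h import *; from rig import manip as m
PARK=[-1.218,.423,1.63,0,1.089,-.019]
k=int(sys.argv[1]); tgt=np.array(eval(sys.argv[2])); TH=np.arctan(9/55.6) if k else 0.
T=np.array(json.load(open("tray.json")));ty=np.array([-np.sin(T[2]),np.cos(T[2]),0]);tx=np.array([np.cos(T[2]),np.sin(T[2]),0])
t,s=m.camera("top"),m.camera("scene")
w=[back(t,b,.007)[:2] for b,_ in blobs(t)];w=[a for a in w if np.linalg.norm(a-tgt)<.07]
assert w,"no blob"
w,f,_=fit([t,s],min(w,key=lambda a:np.linalg.norm(a-tgt)));print("fit",np.round(w,4),round(f,1))
assert f<220
c=w[:2]+.003*np.array([np.cos(w[2]),np.sin(w[2])]);D=.023
# target: plain-end underside corner at (xe, floor); grip point 39 back from it along the winder
xe=84 if k==0 else 139.6+56.2*(k-1)
g=np.array([xe-39*np.cos(TH),4+39*np.sin(TH)])+D*1e3*np.array([np.sin(TH),np.cos(TH)])  # TCP in tray x,z
tilt=R.from_rotvec(TH*ty);dy=T[2]-w[2];dy=(dy+np.pi)%(2*np.pi)-np.pi
y0=46;x0=5 if k==0 else 0
opt=[]
for h in(0,np.pi):
    o1=down(w[2]+np.pi/2+h);o2=(tilt*R.from_rotvec([0,0,dy])*R.from_rotvec(o1)).as_rotvec()
    q1=m.solve_ik([*c,.08],o1);q2=m.solve_ik(W(T,g[0]+x0,y0,g[1]+30),o2)
    if q1 is not None and q2 is not None:opt.append((max(abs(q1[5]),abs(q2[5])),o1,o2))
_,o1,o2=min(opt,key=lambda a:a[0])
m.command_gripper(.05,f_grip=30);m.move_to([*c,.09],o1);m.servo_line([*c,D],rate=.12)
F=m.get_contact_force();m.command_gripper(0.);wd=m.get_width();print("grip",wd,F,m.get_time())
assert .02<wd<.034
m.servo_line([*c,.12],rate=.2)
m.move_to(W(T,g[0]+x0,y0,110),o2);wd=m.get_width();print("above",wd)
assert .02<wd<.034,"dropped"
m.servo_line(W(T,g[0]+x0,y0,g[1]+1.),rate=.1)
r=touch(m,-ty,.016,thr=2,step=.0007);assert r is not None;print("fence",r)
loc=lambda p:np.array([[np.cos(T[2]),np.sin(T[2])],[-np.sin(T[2]),np.cos(T[2])]])@(np.array(p)[:2]-T[:2])*1e3
print("local",loc(r))
if k==0:
    m.servo_line(r+.0007*ty);r=touch(m,-tx,.016,thr=2.5,step=.0007);assert r is not None;print("end wall local",loc(r))
    r=touch(m,-ty,.006,thr=2,step=.0005);print("fence local",loc(r))
    T[:2]+=tx[:2]*(loc(r)[0]-45)/1e3+ty[:2]*(loc(r)[1]-38)/1e3;json.dump(list(T),open("tray.json","w"))
r=touch(m,[0,0,-1],.004,thr=2,step=.0005);print("floor",r,"nom z",g[1])
m.command_gripper(.042);p=np.array(m.get_position());m.servo_line(p+[0,0,.03],rate=.08);m.servo_line(p+[0,0,.12],rate=.3)
m.set_joints(PARK)
t,s=m.camera("top"),m.camera("scene");q=W(T,xe-42*np.cos(TH),38);p,f,_=fit([t,s],q[:2],z0=(4+42*np.sin(TH))/1e3,yaws=[T[2]])
print("placed err local",np.round(loc(p)-loc(q),1),"dyaw",round(p[2]-T[2],3),f,m.get_time())
print("left",[np.round(back(t,b,.007)[:2],3) for b,_ in blobs(t)])
cv2.imwrite(f"pics/pl{k}.png",np.vstack([cv2.resize(a[...,::-1],None,fx=3,fy=3,interpolation=cv2.INTER_CUBIC) for a in(t["image"][175:265,235:415],s["image"][185:290,155:335])]))
E
python3 - <<'E'
from h import *
T=np.array(json.load(open("tray.json")));P=W(T,195,-1.8);a=1.637
json.dump([P[0]-.195*np.cos(a),P[1]-.195*np.sin(a),a],open("tray.json","w"));print(open("tray.json").read())
E
python3 place.py 0 "(.4552,-.3333)"
```

```text
[0.5202858444751379, -0.22501834792198883, 1.637]
fit [ 0.4557 -0.3326  2.5891] 182.3
grip 0.02714952925022579 [-0.33631221 -0.24424097 -0.06044894] 33.2
above 0.027254293386554
fence [ 0.47894407 -0.17770348  0.02788425]
local [49.9461997  38.12107476]
end wall local [45.45532438 38.42273403]
fence local [45.52350168 38.14430122]
floor [ 0.47916629 -0.18210993  0.02759485] nom z 27.0
placed err local [0.8 1. ] dyaw -0.011 89.2120361328125 45.4083
left [array([ 0.674, -0.11 ]), array([0.661, 0.04 ]), array([ 0.663, -0.232]), array([0.653, 0.16 ]), array([0.469, 0.265]), array([ 0.478, -0.182])]
```

View pics/pl0.png

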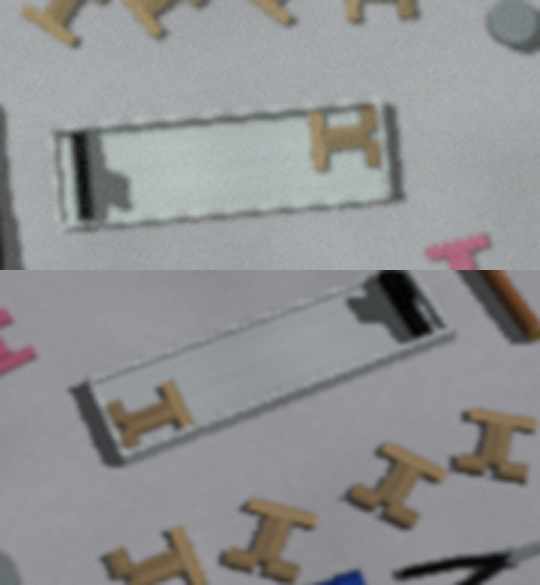

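First winder is seated in the corner (crop 345,138), notch to the end wall. Placing the next one.

```bash
python3 place.py 1 "(.664,-.233)"
```

```text
fit [ 0.6641 -0.2326  1.618 ] 79.7
grip 0.027145998002576943 [-0.1605246   0.89640109  0.38600931] 48.8917
above 0.027291016261619266
fence [ 0.47537608 -0.12253544  0.03366423]
local [104.70592337  37.88729279]
floor [ 0.47531189 -0.12255198  0.03352022] nom z 32.93630549478459
placed err local [0.9 0.8] dyaw -0.018 226.19659423828125 58.425
left [array([ 0.674, -0.11 ]), array([0.661, 0.04 ]), array([0.654, 0.16 ]), array([0.468, 0.265]), array([ 0.476, -0.155])]
```

View pics/pl1.png

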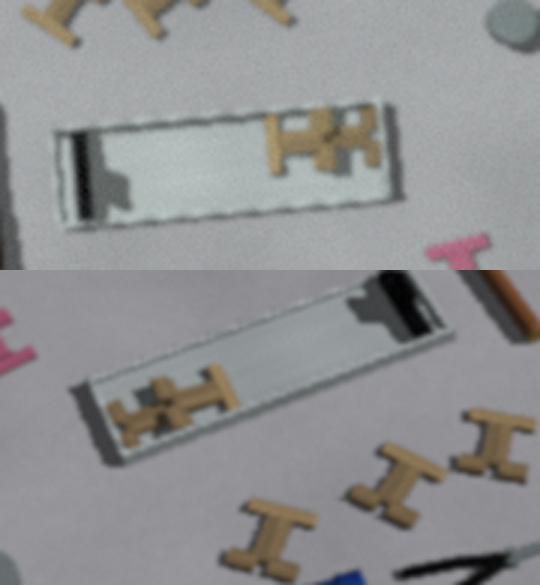

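Lapped as wanted, with the notch on top. Continuing with the third and fourth, stopping if one fails.

```bash
python3 place.py 2 "(.675,-.11)" && python3 place.py 3 "(.662,.04)"
```

```text
fit [ 0.6756 -0.111   2.4548] 56.8
grip 0.02689719261294565 [-0.37157891  0.49937846  0.20458466] 62.1917
above 0.026728048041223473
fence [ 0.47161697 -0.0664213   0.03376605]
local [160.94582201  37.9259201 ]
floor [ 0.47160997 -0.06648649  0.03344632] nom z 32.93630549478459
placed err local [1.2 0.2] dyaw -0.006 319.6090087890625 71.8
left [array([0.661, 0.039]), array([0.653, 0.16 ]), array([0.469, 0.265]), array([ 0.475, -0.126])]
fit [0.6624 0.0397 2.2232] 97.5
grip 0.026706817490711656 [-1.12358371 -0.89534775 -0.226959  ] 75.925
above 0.027079333956881047
fence [ 0.46798437 -0.0102987   0.03375434]
local [217.18578981  37.83774958]
floor [ 0.46796142 -0.01034924  0.03339743] nom z 32.93630549478459
placed err local [1.2 0.6] dyaw -0.014 324.5915832519531 85.475
left [array([0.653, 0.16 ]), array([0.468, 0.264])]
```

```bash
python3 place.py 4 "(.655,.161)"
```

```text
fit [0.6555 0.1615 2.5201] 56.0
grip 0.026921839745962035 [-0.22629102  0.08810381 -0.09131533] 89.925
above 0.027023753667824668
fence [0.464248   0.04580088 0.03374886]
local [273.40964935  37.8546463 ]
floor [0.46426551 0.04575897 0.03344014] nom z 32.93630549478459
placed err local [ 1.4 -0.5] dyaw -0.008 328.294189453125 99.775
left [array([0.467, 0.264])]
```

View pics/pl4.png

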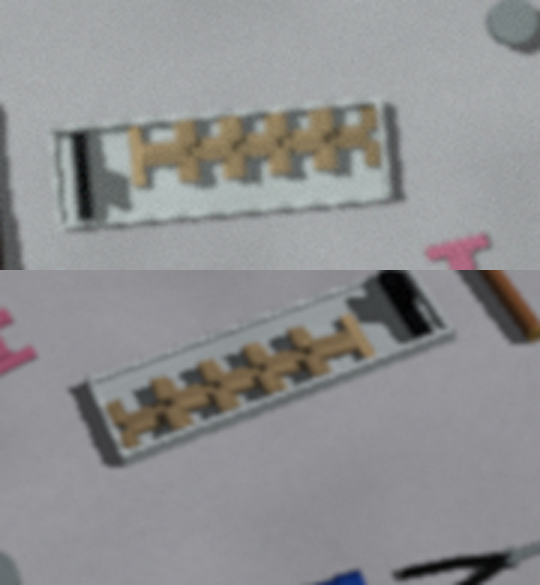

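All five lie lapped along the fence, notches showing. Now the stop: grip the tab, find the travel zero at its limit, then slide it up to the last winder.

```bash
cat > stop.py <<'E'
from h import *; from rig import manip as m
T=np.array(json.load(open("tray.json")));tx=np.array([np.cos(T[2]),np.sin(T[2]),0])
loc=lambda p:np.array([[np.cos(T[2]),np.sin(T[2])],[-np.sin(T[2]),np.cos(T[2])]])@(np.array(p)[:2]-T[:2])*1e3
o=best(m,W(T,390,57,130),T[2])
m.command_gripper(.05,f_grip=30);m.move_to(W(T,390,57,130),o);m.servo_line(W(T,390,57,56),rate=.12);print(m.get_contact_force())
m.command_gripper(0.);p=np.array(m.get_position());print("w",m.get_width(),loc(p),m.get_contact_force(),m.get_time())
assert m.get_width()>.006
r=touch(m,tx,.01,thr=3,step=.0007);print("limit",None if r is None else loc(r),m.get_contact_force())
if r is None: raise SystemExit
z=np.array(r)
m.servo_line(z-tx*.060,rate=.08);m.hold(.2);print("at 60",m.get_contact_force()@tx,m.get_width())
for d in np.arange(.062,.0716,.0008):
    m.servo_line(z-tx*d,rate=.02);print(round(d*1e3,1),round(m.get_contact_force()@tx,2),end="; ")
    if m.get_contact_force()@tx>4.5:break
print(m.get_time(),loc(m.get_position()),m.get_width())
E
python3 stop.py
```

```text
[-0.65634459 -0.86717856 -0.55058261]
w 0.009091584248290882 [389.97290116  56.51177241] [-0.33606712 -2.84633394  5.6948634 ] 103.9833
limit [390.06568519  56.50649585] [ 2.07402075 -8.40006127 -0.20673378]
at 60 -0.9276484554091646 0.009268849290338683
62.0 0.45; 62.8 1.53; 63.6 1.52; 64.4 0.26; 65.2 1.0; 66.0 0.43; 66.8 0.84; 67.6 0.17; 68.4 0.87; 69.2 1.01; 70.0 0.59; 70.8 0.34; 108.4917 [319.18080556  56.5417039 ] 0.00917700664236766
```

```bash
python3 - <<'E'
from h import *; from rig import manip as m
T=np.array(json.load(open("tray.json")));tx=np.array([np.cos(T[2]),np.sin(T[2]),0])
p=np.array(m.get_position());m.servo_line(p-tx*.0008,rate=.02);m.hold(.2);print(m.get_contact_force()@tx)
m.command_gripper(.03);p=np.array(m.get_position());m.servo_line(p+[0,0,.08],rate=.15);m.set_joints([-1.218,.423,1.63,0,1.089,-.019])
loc=lambda p:np.array([[np.cos(T[2]),np.sin(T[2])],[-np.sin(T[2]),np.cos(T[2])]])@(np.array(p)[:2]-T[:2])*1e3
t,s=m.camera("top"),m.camera("scene");TH=np.arctan(9/55.6)
q=W(T,308.2-42*np.cos(TH),38);r,f,_=fit([t,s],q[:2],z0=(4+42*np.sin(TH))/1e3,yaws=[T[2]]);print(loc(r)-loc(q),r[2]-T[2],f,m.get_time())
cv2.imwrite("pics/end.png",np.vstack([cv2.resize(a[...,::-1],(780,h),interpolation=cv2.INTER_CUBIC) for a,h in((t["image"][192:257,245:415],298),(s["image"][185:250,175:345],298))]))
cv2.imwrite("pics/end_all.png",cv2.cvtColor(t["image"],cv2.COLOR_RGB2BGR))
E
```

```text
-0.3609032355791251
[0.27798006 0.07164295] -0.02756953045016175 355.69134521484375 112.5917
```

View pics/end.png

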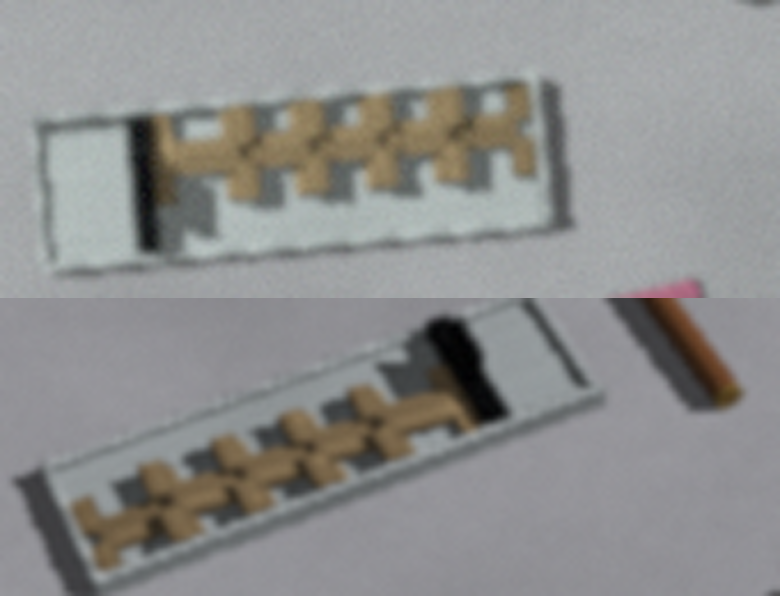

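View pics/end_all.png

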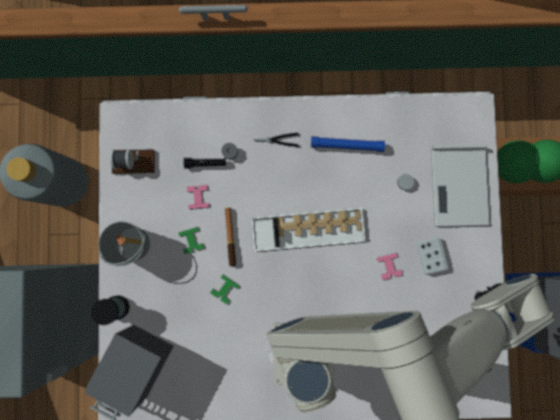

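The stop face meets the last winder's end with no visible gap. All five winders are lapped against the fence, the priest lies clear of the tray at (231,237), and the bystanders haven't moved.

```bash
python3 -c "
from rig import manip as m
print(m.sign_off())"
```

```text
the job is handed in; nothing more can be done
None
```

The job is handed in, at about 113 s of the 210 s allowed: the priest lies on the lid clear of the tray, all five winders are lapped along the fence notch-end up, and the stop is slid up to the last one (the last two judged from the final pictures).

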